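# Close up the bead chest

### The arm

A 6-joint arm with a two-finger parallel gripper is mounted at the origin on the work surface. World frame = base frame: x ahead of the robot, y to its left, z up, the work surface at z = 0. Lengths are in m, angles in rad, forces in N, time in s.
With the tool pointing down it reaches from about 0.375 to 0.9 m from the base axis. Payload 3.1 kg.
Tool frame: the origin (TCP) lies midway between the tips of the shut fingers; the grasp point (between the pads) lies 19 mm behind it (r.pinch_z is the distance from the TCP to the grasp point, in m); z points along the fingers, x is the direction in which the jaws open and shut, and the axes are right-handed (so a half turn about z gives the same grasp; the last joint's range is limited). The gripper opens to 87 mm and grips with 3 to 60 N. Pads are 19 mm wide; open, the fingers measure 117 mm over their backs; the gripper's body (75 mm by 190 mm) begins 51 mm behind the grasp point.
Start: joints at [0.999, 0.527, 1.433, -0, 1.181, -0.178], TCP at [0.24, 0.577, 0.223] pointing down, gripper open.
Joint ranges: [-3.08, 3.08], [-0.75, 2.2], [0.22, 2.44], [-1.43, 4.57], [0, 2.65], [-2.85, 2.85]. Speed limits (rad/s): [2.79, 2.79, 3.14, 3.14, 3.14, 3.14].

### API

Orientations are given as a rotation vector (axis times angle).
In Python, from rig import r, fingers, viewer gives the robot as it stands. Calls block until the motion is done:
- r.movep(position, orientation): joint-space move of the TCP to a pose.
- r.movel(position, rot=None, feed=0.15, guard=None): straight line of the TCP; rot=None keeps the orientation; feed is the mean speed in m/s. With guard (N) it stops when the force on the tool has changed by that much, and returns True; else False.
- r.set_joints(angles): joint-space move.
- fingers.command_gripper(opening, strength=None): finger opening in m; strength is the grip in N (None keeps the last); returns when the fingers have stopped.
- r.pause(seconds).
- r.solve_ik(position, orientation): joint angles nearest the present ones, or None.
- r.state(): the state.
- viewer.camera(name): name is "scene" or "side" or "wrist"; returns a dict with "img" (384x512x3 uint8, red, green, blue), "z_map" (384x512 float32, m along the optical axis (not along the pixel's ray), 0 where there is no reading), "fx", "fy", "cx", "cy" (pixels), "k1" (the pictures are not rectified: a ray, as slopes to the right and down, at radius r is drawn at 1 + k1 r^2 times it, then the intrinsics apply), "world_to_cam" (4x4, takes a point from world to camera coordinates); the wrist camera has in their place "T_tool_cam" (4x4, takes a point from camera to tool coordinates, whose origin is the TCP and whose axes are the tool frame's). Camera axes: x right, y up, looking along -z (the intrinsics and any distortion apply to the point x, -y, -z); pixel columns grow to the right and rows downward; lengths in m; the calibration is good to about 2 mm. A picture is of the moment at which its call begins: read the wrist's pose just before it.
A pose or a line that the arm cannot do raises r.MotionError and nothing moves.
- r.job_done(): hands the job in, once; it reports no verdict.
The state is a dict: "t": time; "q": joint angles; "joint_velocities": joint speeds; "effort": joint torques, N m; "eef_pos": TCP position; "ee_rot": TCP orientation; "force": force on the tool from outside, world axes, zero at the start; "ft_torque": the same for the moment, N m; "grip_width": finger opening in m.
Only numpy, scipy, OpenCV 4.12 (cv2) and the standard library are available. Lean on these libraries where they do the work, as an engineer would, in place of code of your own. Each camera call takes 0.05 s, during which the arm holds its last target. There are 200 camera calls.

### The job

Close up the wooden bead chest on the stall counter using only pushes of the fingertips: push both of its drawers fully home, and slide its loose cover along the top until it is fully shut against the end stop. Do not lift the cover off the chest, and leave the gourd, the bowl and the bell standing where they are.

Things in the scene. Friction and masses are not known exactly. Their poses are not given: they have to be found in the camera images.
- chest: Dark wooden chest fixed to the counter, 180 (x) x 330 (y) mm, flat top deck 92 mm high. Origin: centre of its underside. x axis: level, from the drawer fronts to its back (away from the robot, turned up to 0.28 rad); y: left along its length; z up. The deck's +y half has a bead well, 124 x 130 mm, 18 mm deep, centred at y = +80 mm.
- end_stop (a point): Middle of the inner face of the end stop on the deck's +y end, at chest x 0, y +155 mm, 97 mm above the counter. The stop and the two rails along the deck's long edges are 10 mm wide and 10 mm high (tops 102 mm above the counter); the rails are 160 mm apart inside. The deck's -y end is open.
- cover: Loose light-wood board, 156 (x) x 150 (y) x 8 mm, 0.18 to 0.35 kg, flat on the deck between the rails (2 mm play each side); axes along the chest's. Origin: centre of its underside. Pushed to chest +y it slides over the well against a few N of dry friction and stays where left. Starts 50 to 110 mm short of shut. Shut: +y edge against the end stop, origin at chest y = +80 mm.
- cover_bar (a point): Middle of the upright -y face of the cover's bar, the face to push to chest +y; 16 mm above the cover's underside, 108 mm above the counter. The bar, 100 (x) x 14 (y) x 16 mm high, stands on the cover flush with its -y edge, so that this edge is 24 mm high there (92 to 116 mm above the counter). At least 55 mm of bare deck lies behind it.
- drawer_left (a joint): How far the left drawer (the one at the chest's +y side) is out, in m: 0 = shut, grows to 0.10 as it slides out along the chest's -x; starts 0.03 to 0.085. It stays where it is left; about 2 N of friction.
- drawer_left_front (a point): Centre of the flat outer face of the left drawer's front, 38 mm above the counter, at y = +80 mm in the chest's frame and, when shut, x = -102 mm. The front is 152 mm wide and 60 mm high (8 to 68 mm above the counter), 12 mm thick, with a flush brass disc in its middle and no handle; shut, it stands 12 mm proud of the chest's body.
- drawer_right (a joint): The same for the right drawer (the one at the chest's -y side).
- drawer_right_front (a point): The same for the right drawer, at y = -80 mm in the chest's frame.
- gourd: Bystander: brass gourd figure, 56 mm across, 92 mm high, loose. Origin: centre of its underside. Stands on the counter to the left or right of the chest, beside or a little in front of it.
- bowl: Bystander: white ceramic bowl, 84 mm across, 40 mm high, loose. Origin: centre of its underside. Stands on the counter to the left or right of the chest, beside or a little in front of it.
- bell: Bystander: copper hand bell, 58 mm across, 86 mm high, loose. Origin: centre of its underside. Stands on the counter to the left or right of the chest, beside or a little in front of it.

How it is judged:
At the end, for the whole second after the job is handed in: Both drawers are within 4 mm of shut; the cover lies flat and straight on the deck between the rails, within 4.5 mm of the end stop, at rest; gourd, bowl and bell stand within 30 mm of where they began (value of joint each of drawer_left, drawer_right below 0.004 m and y of cover in the frame of chest above 0.0755 m and z of cover in the frame of chest between 0.088 and 0.096 m and angle between cover's own z axis and vertical below 0.04 rad and angle between the y axis of cover and the y axis of chest, either way round below 0.05 rad and linear speed of cover below 0.01 m/s); the robot touches nothing.
It fails at once if the cover is lifted off the deck (its origin 10 mm above it, or tilted over 0.2 rad) (z of cover in the frame of chest above 0.102 m or angle between cover's own z axis and vertical above 0.2 rad).
It fails at once if the gourd is moved over 30 mm, carried or knocked over (distance of gourd from where it was at the start of the episode above 0.03 m or angle between gourd's own z axis and vertical above 0.5 rad).
It fails at once if the bowl is moved over 30 mm, carried or knocked over (distance of bowl from where it was at the start of the episode above 0.03 m or angle between bowl's own z axis and vertical above 0.5 rad).
It fails at once if the bell is moved over 30 mm, carried or knocked over (distance of bell from where it was at the start of the episode above 0.03 m or angle between bell's own z axis and vertical above 0.5 rad).
It also fails if it takes over 58 s, if anything falls off the work surface, if the arm or the gripper's body presses on something with over 40 N, if the wrist force passes 120 N, or if a joint passes its speed limit or range.

## Working session

There is one attempt and no reset: what is moved stays moved. The work goes in short steps, each a Python script; the robot and the scene stay as the last script left them, time stands still between calls to the robot, and variables do not carry over. Pictures are saved under pics/ and viewed, about 8 in all and at most 12, crops included, and the job is handed in when it is done.

```bash
ls; mkdir -p pics; cat > h.py <<'E'
import numpy as np, cv2
from rig import r, fingers, viewer
def cloud(c, T=None):
    """world point per pixel from depth"""
    h,w=c["z_map"].shape
    u,v=np.meshgrid(np.arange(w,dtype=float),np.arange(h,dtype=float))
    K=np.array([[c["fx"],0,c["cx"]],[0,c["fy"],c["cy"]],[0,0,1]])
    n=cv2.undistortPoints(np.stack([u.ravel(),v.ravel()],1)[:,None],K,np.array([c["k1"],0,0,0.]))[:,0]
    z=c["z_map"].ravel()
    P=np.stack([n[:,0]*z,-n[:,1]*z,-z,np.ones_like(z)],1)
    M=np.linalg.inv(c["world_to_cam"]) if T is None else T
    X=(P@M.T)[:,:3]; X[z<=0]=np.nan
    return X.reshape(h,w,3)
E
python3 - <<'E'
from h import *
for n in("scene","side"):
    c=viewer.camera(n); np.savez(n+".npz",**c)
    cv2.imwrite(f"pics/{n}0.png",c["img"][:,:,::-1])
    print(n,np.linalg.inv(c["world_to_cam"]).round(3).tolist(),(c["z_map"]>0).mean(),c["k1"])
print(r.state())
E
```

```text
pics
scene [[-0.743, -0.439, 0.505, 1.01], [0.669, -0.464, 0.581, 0.56], [-0.021, 0.77, 0.638, 0.684], [0.0, 0.0, 0.0, 1.0]] 0.9962514241536459 -0.09455345213269765
side [[0.811, 0.401, -0.425, 0.163], [-0.584, 0.56, -0.587, -0.518], [0.002, 0.725, 0.689, 0.72], [0.0, 0.0, 0.0, 1.0]] 0.9959309895833334 -0.12194287917443403
{'t': 0.1, 'q': array([ 9.98526163e-01,  5.28370435e-01,  1.43377708e+00,  4.84941960e-06,
        1.18139353e+00, -1.78493142e-01]), 'joint_velocities': array([-0.00053102, -0.00315813, -0.00219143, -0.00051782,  0.00209656,
       -0.00168254]), 'effort': array([-3.72022123e-05, -4.40989172e+01, -1.77149498e+01,  6.35417411e-02,
        5.33961284e-02, -5.00594945e-05]), 'eef_pos': array([0.23940449, 0.57661731, 0.22167026]), 'ee_rot': array([ 2.61243712,  1.74353527, -0.00280897]), 'force': array([-0.67872636,  0.22526104, -0.56650206]), 'ft_torque': array([ 0.0034521 , -0.00018407,  0.02299212]), 'grip_width': 0.08718514571316006}
```

View pics/scene0.png

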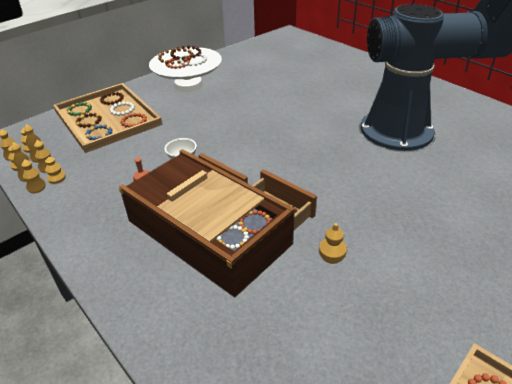

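View pics/side0.png

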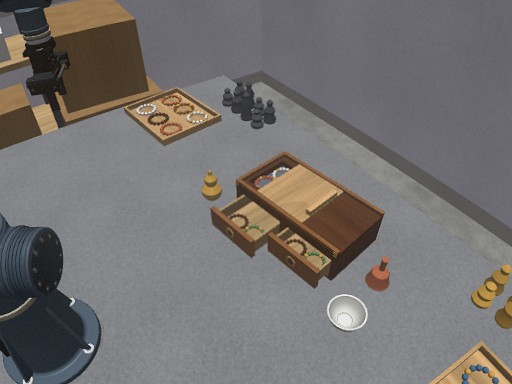

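The scene view shows the chest at about (210,215) with its cover partly open. The gourd is at (333,243), the bowl at (180,147) and the bell at (139,170). In the side view both drawers are out, with fronts at about (232,228) and (293,258). The bowl is at (347,313), the bell at (379,275) and the gourd at (211,186).

```bash
python3 - <<'E'
from h import *
P=[];C=[]
for n in("scene","side"):
    c=dict(np.load(n+".npz")); X=cloud(c); 
    P.append(X.reshape(-1,3)); C.append(c["img"].reshape(-1,3))
for p in P:
    s=p[(p[:,2]<.03)&(p[:,0]>.3)&(p[:,0]<.8)&(abs(p[:,1])<.4)]; print("table z",np.median(s[:,2]))
for i,(p,col) in enumerate(zip(P,C)):
    roi=(p[:,0]>.3)&(p[:,0]<.85)&(abs(p[:,1])<.4)
    m=roi&(p[:,2]>.0985)&(p[:,2]<.105)
    q=p[m]; lab=cv2.cvtColor(col[None],cv2.COLOR_RGB2HSV)[0]
    t=roi&(p[:,2]>.086)&(p[:,2]<.106)
    g=np.zeros((500,800),np.uint8)  # 1mm grid: row x-.3.. col y+.4
    q=p[t]; g[((q[:,0]-.3)*1000).astype(int).clip(0,499),((q[:,1]+.4)*1000).astype(int).clip(0,799)]=255
    g=cv2.morphologyEx(g,cv2.MORPH_CLOSE,np.ones((9,9)))
    cs,_=cv2.findContours(g,0,2)
    k=max(cs,key=cv2.contourArea); R=cv2.minAreaRect(k); print(i,"top rect y,x",R[0][0]/1000-.4,R[0][1]/1000+.3,R[1],R[2])
    # cover: light
    t=roi&(p[:,2]>.095)&(p[:,2]<.106)&(lab[:,2]>130)&(lab[:,0]<28)
    q=p[t]; g[:]=0; g[((q[:,0]-.3)*1000).astype(int),((q[:,1]+.4)*1000).astype(int)]=255
    g=cv2.morphologyEx(g,cv2.MORPH_CLOSE,np.ones((9,9))); g=cv2.morphologyEx(g,cv2.MORPH_OPEN,np.ones((15,15)))
    cs,_=cv2.findContours(g,0,2); k=max(cs,key=cv2.contourArea); R=cv2.minAreaRect(k); print(i,"cover",R[0][0]/1000-.4,R[0][1]/1000+.3,R[1],R[2])
    t=roi&(p[:,2]>.111)&(p[:,2]<.12)&(lab[:,2]>100); q=p[t]
    print("bar",len(q)); 
    if len(q)>5: 
        R=cv2.minAreaRect((q[:,:2]*1000).astype(np.float32)); print(R,np.median(q[:,2]))
    # other objects
    g[:]=0; t=roi&(p[:,2]>.012); q=p[t]; g[((q[:,0]-.3)*1000).astype(int),((q[:,1]+.4)*1000).astype(int)]=255
    g=cv2.morphologyEx(g,cv2.MORPH_CLOSE,np.ones((9,9)))
    cs,_=cv2.findContours(g,0,2)
    for k in cs:
        if cv2.contourArea(k)>300:
            (a,b),rr=cv2.minEnclosingCircle(k); print("obj y %.3f x %.3f r %.3f"%(a/1000-.4,b/1000+.3,rr/1000))
    cv2.imwrite(f"pics/top{i}.png",g)
E
```

```text
table z 0.0005965435732350755
table z 7.70998310918869e-05
0 top rect y,x -0.04101162719726564 0.6466959838867188 (184.43832397460938, 335.5811462402344) 82.61395263671875
0 cover -0.018133117675781296 0.6438685913085938 (181.5128631591797, 153.52938842773438) 83.2901611328125
bar 267
((652.4940185546875, -84.08293151855469), (101.5909652709961, 17.380029678344727), 7.3795166015625) 0.1166673616784466
obj y -0.282 x 0.667 r 0.020
obj y -0.041 x 0.648 r 0.189
obj y -0.136 x 0.526 r 0.077
obj y -0.310 x 0.530 r 0.043
obj y 0.192 x 0.505 r 0.028
obj y 0.020 x 0.485 r 0.081
1 top rect y,x -0.0402865905761719 0.648221923828125 (188.53286743164062, 332.3459167480469) 82.50414276123047
1 cover -0.017193908691406246 0.6439963073730468 (178.9583282470703, 149.55410766601562) 82.51496124267578
bar 209
((652.4397583007812, -84.27779388427734), (99.37320709228516, 14.723352432250977), 6.89371395111084) 0.11598920384317002Traceback (most recent call last):
  File "<stdin>", line 28, in <module>
IndexError: index 525 is out of bounds for axis 0 with size 500
```

Both views agree. The chest is at about (0.6475, -0.0407) with yaw 0.127 rad, and the cover bar is at chest (0, -0.044), which leaves about 56 mm to close. Next I get the drawer openings from the cloud, check IK and push the left drawer.

```bash
cat >> h.py <<'E'
from scipy.spatial.transform import Rotation as Rn
YAW=0.127; O=np.array([.6475,-.0407]); A=np.array([[np.cos(YAW),-np.sin(YAW)],[np.sin(YAW),np.cos(YAW)]])
def W(x,y,z): return np.r_[O+A@[x,y],z]
def ch(p): return np.c_[(p[:,:2]-O)@A,p[:,2]]
def rot(ang):  # tool down, jaw axis at chest angle ang
    a=YAW+ang; x=np.array([np.cos(a),np.sin(a),0]); z=np.array([0,0,-1.]); 
    return Rn.from_matrix(np.c_[x,np.cross(z,x),z]).as_rotvec()
def me(): 
    s=r.state(); return ch(s["eef_pos"][None])[0].round(4), s["force"].round(1), round(s["t"],2)
E
python3 - <<'E'
from h import *
X=np.vstack([cloud(dict(np.load(n+".npz"))).reshape(-1,3) for n in("scene","side")]); X=X[~np.isnan(X[:,0])]
p=ch(X)
out={}
for n,y in(("L",.08),("R",-.08)):
    m=(abs(p[:,1]-y)<.06)&(p[:,2]>.02)&(p[:,2]<.064)&(p[:,0]<-.09)&(p[:,0]>-.23)
    x=p[m][:,0]; out[n]=np.percentile(x,[1,5,25,50])
    print(n,m.sum(),out[n].round(4))
for s in(1,-1):
  for x,y,z in((-.25,.08,.052),(-.25,-.08,.052),(-.113,.08,.052),(-.24,.08,.2)):
    q=r.solve_ik(W(x,y,z),rot(s*np.pi/2)); print(s,x,y,None if q is None else np.round(q,2))
  q=r.solve_ik(W(0,-.1,.098),rot((s-1)*np.pi/2)); print("cover",None if q is None else np.round(q,2))
E
```

```text
L 1123 [-0.1842 -0.1833 -0.182  -0.1735]
R 554 [-0.1415 -0.1405 -0.1391 -0.1384]
1 -0.25 0.08 [-0.27  0.59  2.15 -0.    0.4  -1.97]
1 -0.25 -0.08 [-0.61  0.61  2.04 -0.    0.5  -2.31]
1 -0.113 0.08 [-0.17  0.67  1.81 -0.    0.66 -1.86]
1 -0.24 0.08 [-0.26  0.26  1.99 -0.    0.88 -1.96]
cover [-0.37  0.74  1.4  -0.    1.01 -0.5 ]
-1 -0.25 0.08 [-0.27  0.59  2.15 -0.    0.4   1.17]
-1 -0.25 -0.08 [-0.61  0.61  2.04 -0.    0.5   0.83]
-1 -0.113 0.08 [-0.17  0.67  1.81 -0.    0.66  1.28]
-1 -0.24 0.08 [-0.26  0.26  1.99 -0.    0.88  1.18]
cover [-0.37  0.74  1.4  -0.    1.01  2.64]
```

```bash
python3 - <<'E'
from h import *
fingers.command_gripper(0.0)
R=rot(-np.pi/2)
def push(y,x0):
    r.movep(W(x0,y,.2),R); r.movel(W(x0,y,.052)); print("pre",me())
    g=r.movel(W(-.085,y,.052),feed=.05,guard=12); print("push",g,*me())
    r.pause(.3); print(*me())
    return r.movel(W(-.15,y,.052))
push(.08,-.225)
c=viewer.camera("side"); cv2.imwrite("pics/side1.png",c["img"][:,:,::-1])
r.movel(W(-.15,.08,.2)); print(me())
E
```

```text
pre (array([-0.2245,  0.08  ,  0.0524]), array([0.4, 0.1, 0.3]), 4.88)
push True [-0.1134  0.0804  0.0514] [-0.5 -0.4 -0.7] 6.89
[-0.1159  0.0813  0.0507] [-0.6  0.   0.2] 7.19
(array([-0.1506,  0.0802,  0.1993]), array([ 0.2, -0.6, -0.4]), 8.75)
```

View pics/side1.png

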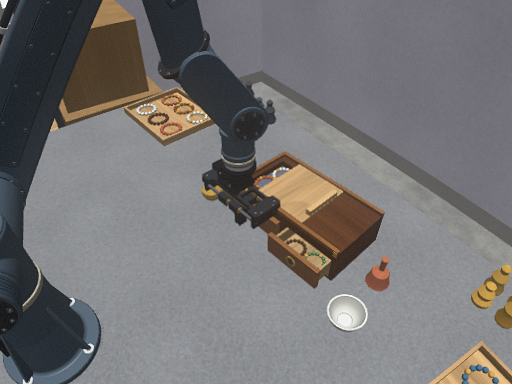

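The picture shows the left drawer pushed in at about (245,205), with the gripper body clear of the gourd at (210,190). Next come the right drawer and the cover.

```bash
python3 - <<'E'
from h import *
R=rot(-np.pi/2); y=-.08
r.movep(W(-.185,y,.2),R); r.movel(W(-.185,y,.052))
g=r.movel(W(-.085,y,.052),feed=.05,guard=12); print("push",g,*me())
r.movel(W(-.15,y,.052)); r.movel(W(-.15,y,.2))
# cover: jaws along chest x, pads opened for two contacts
Rc=rot(0)
r.movep(W(0,-.1,.2),Rc); fingers.command_gripper(.03)
r.movel(W(0,-.1,.099)); print("pre",*me())
g=r.movel(W(0,.025,.099),feed=.04,guard=15); print("cover",g,*me())
r.pause(.2); print(*me())
r.movel(W(0,-.05,.099)); r.movel(W(0,-.05,.25)); 
r.movep(W(-.25,.08,.3),R); print(me())
for n in("scene","side"):
    c=viewer.camera(n); np.savez(n+"2.npz",**c); cv2.imwrite(f"pics/{n}2.png",c["img"][:,:,::-1])
X=np.vstack([cloud(dict(np.load(n+"2.npz"))).reshape(-1,3) for n in("scene","side")]); X=X[~np.isnan(X[:,0])]
p=ch(X)
for y in(.08,-.08):
    m=(abs(p[:,1]-y)<.06)&(p[:,2]>.02)&(p[:,2]<.064)&(p[:,0]<-.085)&(p[:,0]>-.23)
    print(m.sum(),np.percentile(p[m][:,0],[1,5,25,50]).round(4))
m=(abs(p[:,0])<.045)&(abs(p[:,1])<.1)&(p[:,2]>.113)&(p[:,2]<.12)
print("bar y",m.sum(),np.percentile(p[m][:,1],[2,50,98]).round(4))
E
```

```text
push True [-0.1127 -0.0793  0.0514] [ 0.5 -0.4 -0.7] 11.95
pre [ 0.0007 -0.1004  0.0998] [-0.2  0.3  0.8] 16.41
cover True [ 0.0006 -0.0049  0.0993] [ 0.5 -1.3  1.4] 18.59
[ 0.0003 -0.0049  0.0987] [ 0.4 -0.7  0.6] 18.79
(array([-0.2494,  0.0796,  0.3   ]), array([0.5, 0.7, 0.1]), 21.82)
387 [-0.103  -0.1021 -0.1012 -0.1004]
504 [-0.1043 -0.1034 -0.1021 -0.1015]
bar y 399 [0.0055 0.0137 0.0206]
```

View pics/side2.png

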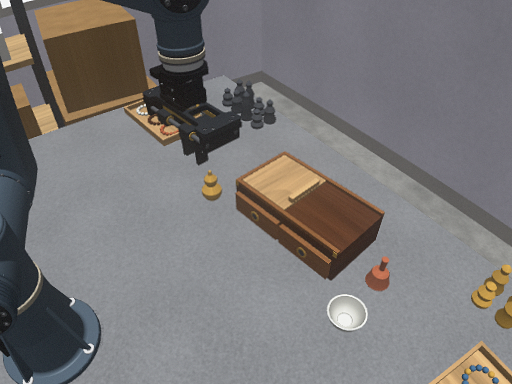

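View pics/scene2.png

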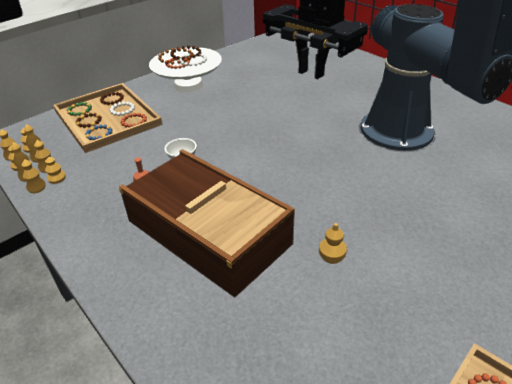

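The side view shows both drawer fronts flush, with discs at (255,216) and (302,252). The scene view shows the cover against the stop at (262,235), and the gourd, bowl and bell are at their original pixels.

```bash
python3 -c "
from h import *
r.job_done(); print(r.state()['t'])"
```

```text
the job is handed in; nothing more can be done
the job is handed in; nothing more can be done
```

The chest is closed and the job is handed in at about 22 s of the 58 s allowed. I pushed each drawer home with the shut fingertips, then slid the cover along with the fingers slightly open against its bar. All three pushes ended on the force guard, at the positions expected for shut.

| Check | Measured | Shut value |
|---|---|---|
| Left drawer front, chest x | about -102 mm | -102 mm |
| Right drawer front, chest x | about -103 mm | -102 mm |
| Cover bar -y face, chest y | about +5.5 mm | +5 mm |

The gourd, bowl and bell look unmoved in the last pictures. I judged that by eye and did not remeasure them. The arm was clear of everything when I handed in, and no check failed or disagreed.

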